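Fetch the hair clip from under the riser with the reacher

ROBOT

A 7-joint arm with a two-finger parallel gripper is mounted at the origin on the work surface. World frame = base frame: x ahead of the robot, y to its left, z up, the work surface at z = 0. Lengths are in m, angles in rad, forces in N, time in s.
With the tool pointing down it reaches from about 0.4 to 0.75 m from the base axis. Payload 19.5 kg.
Tool frame: the origin (TCP) lies midway between the tips of the shut fingers; the grasp point (between the pads) lies 19 mm behind it (arm.grip_depth is the z of the grasp point in the tool frame, in m); z points along the fingers, y is the line along which they close (so a half turn about z gives the same grasp; the last joint's range is limited). The gripper opens to 85 mm and grips with 20 to 120 N. Pads are 22 mm wide; open, the fingers measure 114 mm over their backs; the gripper's body (76 mm by 85 mm) begins 54 mm behind the grasp point. The pads swing forward as they close: fully open they stand 13 mm farther back than shut.
Start: joints at [1.26, 0.707, -0.028, 1.485, 0.022, 0.951, -0.075], TCP at [0.153, -0.554, 0.231] pointing down, gripper open.
Joint ranges: [-2.71, 2.71], [-0.32, 2.16], [-1.57, 1.52], [0, 2.45], [-1.46, 4.6], [0, 2.02], [-2.83, 2.83]. Speed limits (rad/s): [1.89, 1.89, 2.57, 2.57, 3.01, 3.01, 3.01].

INTERFACE

Orientations are given as a unit quaternion [w, x, y, z].
In Python, from station import arm gives the robot as it stands. The module is installed in compiled form; this text tells all that it offers.
- The arm moves only by the shell command python3 -m inch 'ROWS' [FORCE]. ROWS is JSON, a list of rows, each an object with "travel": the shift along the world's x, y, z in m, a list of three; "rot": the turn, a rotation vector about the world's x, y, z in rad, a list of three; "jaw": the finger opening in m, from 0 to 0.0854. In form: [{"travel": [x, y, z], "rot": [ax, ay, az], "jaw": jaw}, ...]. A call has exactly 8 rows; each row shifts and turns the commanded pose from where the row before left it; what a row does not reach is not made up. A row lasts 1/8 s, in which the tool goes at most 62.5 mm and 10.7 degrees, less where a joint would pass 70% of its speed; a pose out of reach is approached as far as the arm can. A call with a gripper value outside its range is refused whole. The fingers move at their own pace and stop on an object; FORCE is the grip in N (left out, the last holds). Time passes only in rows, so rows that do not move let the fingers close, or fill a call up. It gives the time, the measured TCP pose, the force, the opening and the grip force at its end, in the units of the state.
- arm.state(): the state, without advancing time (a new reading comes with each control period).
- arm.read_camera(name): name is "scene" or "top" or "wrist"; returns a dict with "frame" (400x640x3 uint8, red, green, blue), "K" (3x3 intrinsics, pixels), "T" (4x4, takes a point from camera to world coordinates); the wrist camera has in their place "T_tool_cam" (4x4, takes a point from camera to tool coordinates, whose origin is the TCP and whose axes are the flange's). Camera axes: x right, y up, looking along -z (the intrinsics and any distortion apply to the point x, -y, -z); pixel columns grow to the right and rows downward; lengths in m; the calibration is good to about 2 mm. A picture is of the moment at which its call begins: read the wrist's pose just before it. There is no depth.
- arm.close_job(): hands the job in; it is judged then, once.
The state is a dict: "time_s": time; "joints": joint angles; "joint_vel": joint speeds; "joint_torque": joint torques, N m; "ee_pos": TCP position; "ee_rot": TCP orientation; "ft_force": force on the tool from outside, world axes, zero at the start; "ft_torque": the same for the moment, N m; "grip_width": finger opening in m; "grasp_force": force on a finger pad.
Only numpy, scipy, OpenCV 4.12 (cv2) and the standard library are available. Lean on these libraries where they do the work, as an engineer would, in place of code of your own. Each camera call takes 0.05 s, during which the arm holds its last target. There are 200 camera calls.

TASK

The claw hair clip has slipped under the low riser. Take the reacher by its grip and trigger, squeeze the trigger so that its jaws close on the clip while it is still under the riser, draw it out onto the open shelf and let it go there; then leave the reacher lying flat with its trigger free and wholly clear of the riser, pick the clip up with the fingers and set it gently in the white ring bowl. Leave the bowl and everything else where it stands.

Things in the scene. Friction and masses are not known exactly. Their poses are not given: they have to be found in the camera images.
- reacher: Short grabbing reacher, 322 mm long, 0.15 kg, lying flat on the surface; it may be slid along without lifting. Origin: its underside, mid-grip; x along the shaft to the jaws, z up. Black D-shaped grip frame x -57 to 78 mm, then a 12 mm aluminium shaft (axis 16 mm up) and a head block (x 171 to 201, 34 mm wide) with two jaws. Fixed grip bar on -y, grey trigger bar on +y.
- grip_mid (a point): Midway between grip and trigger, 17 mm above the reacher's origin. Taken together from above across reacher y: 56 mm wide when free. Flat outer faces: fixed grip bar at y = -28 mm (x -48 to 48, z 0 to 32 mm); trigger bar at y = +28 mm when free (x -35 to 35, z 2 to 32 mm). Squeezing presses the trigger towards the grip.
- trigger (a joint): Trigger travel, m: 0 free, 0.022 fully in (towards reacher -y). Spring 5.5 N plus 0.25 N per mm; it returns when let go. Each jaw turns in 30 rad per m: at 0.0165 the pads are parallel, 24 mm apart; at 0.004 still about 55 mm apart at mid-pad. So fingers 52 mm apart carry the reacher with open jaws; closing with 40 N squeezes it firmly.
- jaw_left: Rubber-lined jaw on the reacher's +y side, hinged about the vertical at reacher x = 195, y = 10 mm (this body's origin, at surface level). Pad 50 mm long, 22 mm tall (z 4 to 26 mm), ending 70 mm from the hinge. Free, it splays out 0.5 rad, the pad ends then standing 90 mm apart inside.
- jaw_right: The mirror image on the reacher's -y side, hinged at reacher x = 195, y = -10 mm.
- jaw_point (a point): Point midway between the jaw pads, fixed on the reacher at x = 240, y = 0, z = 15 mm; closed jaws end 25 mm farther on.
- riser: Low fixed plywood stand, 140 mm deep (its x, -70 to 70), 300 mm wide (y), 60 mm tall: cheeks 12 mm thick at y = +-144, ledges 60 mm wide on them; between the ledges six 5 mm steel wires along y, 26 mm apart. Gap below open front and back, 276 mm wide, 50 mm high. Origin: on the surface under its centre. Front at -x; enter along +x, which points to world +y within 0.2 rad.
- clip: Black plastic claw hair clip, 46 mm long (its x), 24 mm wide (its y), 36 mm tall, 25 g, standing on its teeth on the surface under the riser's wires, its long axis within 0.5 rad of the riser's x axis. Flat upright sides from 0 to 23 mm up, two small wings above within that width. Origin: centre of its underside.
- bowl: White ceramic ring bowl, loose, 0.25 kg: 110 mm across the rim outside, 102 mm inside, 30 mm tall, inner floor 5 mm up and about 84 mm across. Origin: centre of its underside.
- perfume: Bystander: square glass perfume bottle with a closed stopper, 46 mm square, 94 mm tall, on the riser's far ledge (the ledge at riser y = -120 mm). Origin: centre of its underside.
- polish: Bystander: little round bottle, 26 mm across, 45 mm tall, standing in the gap under the riser about 100 mm to its -y side. Origin: centre of its underside.
- cream: Bystander: round white cream jar, 60 mm across, 50 mm tall. Origin: centre of its underside.
- tumbler: Bystander: white ceramic tumbler, 70 mm across, 90 mm tall. Origin: centre of its underside.
- brush: Bystander: wooden hairbrush 240 mm long, lying at the right. Origin: on the surface under it; handle to its -x.
Mind the look-alikes: they are no part of the job. Of the things shaped like the clip, the black one is meant.

How it is judged:
By the outcome, as a careful person would: the job done as asked, in the order asked, and still so for the second after the job is handed in, with the robot touching nothing.
It also fails if it takes over 61 s, if anything falls off the work surface, if the arm or the gripper's body presses on something with over 40 N, if the wrist force passes 120 N, or if a joint passes its speed limit or range.

## Working session

There is one attempt and no reset: what is moved stays moved. The work goes in short steps, Python scripts to look and compute and a shell command to move; the robot and the scene stay as the last step left them, time stands still between calls to the robot, and variables do not carry over. Pictures are saved under pics/ and viewed, at most 10 in all, crops included, and the job is handed in when it is done.

```bash
mkdir -p pics; cat > h.py <<'E'
import numpy as np,cv2
from station import arm
def ray(c,u,v):
    K=c["K"];p=np.array([(u-K[0,2])/K[0,0],(v-K[1,2])/K[1,1],1.]);d=np.array([p[0],-p[1],-1.])
    T=np.array(c["T"]);return T[:3,3],T[:3,:3]@d
def onz(c,u,v,z):
    o,d=ray(c,u,v);return o+d*(z-o[2])/d[2]
def proj(c,P):
    T=np.array(c["T"]);q=T[:3,:3].T@(np.array(P)-T[:3,3]);K=c["K"]
    return K[0,0]*q[0]/-q[2]+K[0,2],K[1,1]*-q[1]/-q[2]+K[1,2]
E
python3 - <<'E'
from h import *
import pickle
for n in("scene","top"):
    c=arm.read_camera(n);print(n,c.keys(),c["K"],c["T"]);pickle.dump(c,open(n+".pkl","wb"))
    cv2.imwrite(f"pics/{n}0.png",cv2.resize(c["frame"][:,:,::-1],(800,500)))
s=arm.state();print(s)
E
```

```text
scene dict_keys(['frame', 'K', 'T']) [[368.96693621   0.         320.4531656 ]
 [  0.         368.96693621 201.4274435 ]
 [  0.           0.           1.        ]] [[-0.48407957 -0.6365373   0.60040589  1.20778761]
 [ 0.87495996 -0.36041883  0.32333162  0.29037212]
 [ 0.01058496  0.68184934  0.73141605  0.81681658]
 [ 0.          0.          0.          1.        ]]
top dict_keys(['frame', 'K', 'T']) [[464.30192066   0.         316.58807403]
 [  0.         464.30192066 204.75384815]
 [  0.           0.           1.        ]] [[ 2.47630572e-02  9.85857162e-01 -1.65748146e-01  3.43665696e-01]
 [-9.99693329e-01  2.44529575e-02 -3.91159609e-03 -4.63595174e-02]
 [ 1.96757350e-04  1.65794179e-01  9.86160358e-01  1.50496018e+00]
 [ 0.00000000e+00  0.00000000e+00  0.00000000e+00  1.00000000e+00]]
{'time_s': 0.1, 'joints': array([ 1.26030839,  0.7070131 , -0.02760031,  1.48494314,  0.02202348,
        0.95089005, -0.07548006]), 'joint_vel': array([-0.00014529,  0.00034569,  0.00051941, -0.00220546, -0.00051523,
       -0.00257708, -0.00053648]), 'joint_torque': array([ 1.68510785e-03, -8.84296918e+01,  1.23686314e+00, -2.36457342e+01,
        1.70385197e-02,  5.06187323e-03, -1.63414302e-05]), 'ee_pos': array([ 0.15262534, -0.55413717,  0.2308924 ]), 'ee_rot': array([-4.66304502e-04,  9.90981263e-01,  1.33999665e-01, -9.22155492e-05]), 'ft_force': array([-0.21264723,  0.61483985,  0.60482299]), 'ft_torque': array([ 0.00532834,  0.03382109, -0.04209009]), 'grasp_force': 0.0, 'grip_width': 0.08517518721878263}
```

View pics/top0.png

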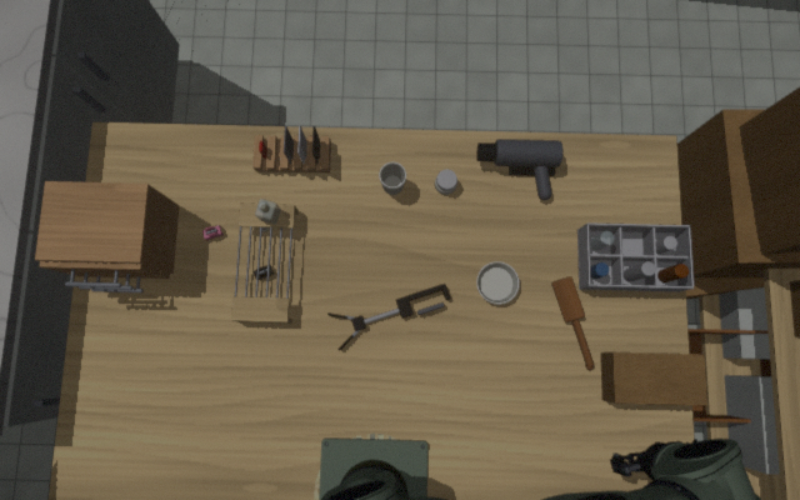

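View pics/scene0.png

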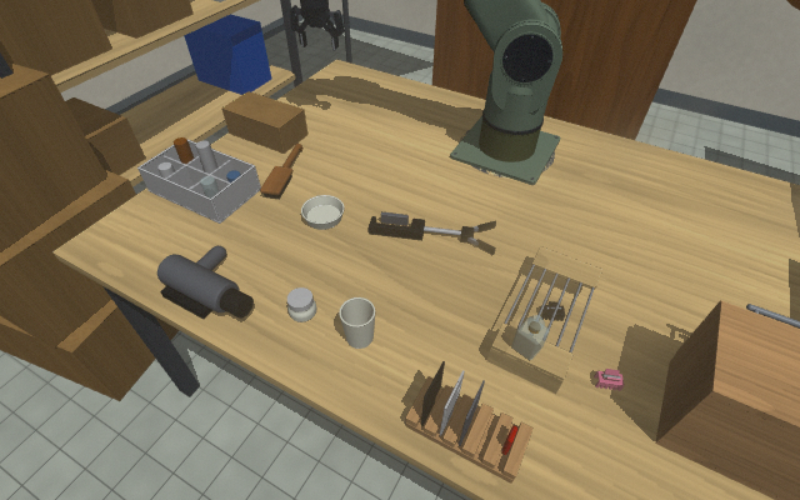

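The top view shows the reacher with its grip at about (425,300) and its jaws at (345,330). The riser is at (265,265) with the black clip under its wires at (263,272). The bowl is at (497,284), and the pink and red clips are look-alikes. In the scene view the clip is at (552,311).

```bash
python3 - <<'E'
import pickle,cv2
c=pickle.load(open("top.pkl","rb"));f=c["frame"][150:290,175:370,::-1]
cv2.imwrite("pics/crop1.png",cv2.resize(f,None,fx=4,fy=4,interpolation=cv2.INTER_CUBIC))
E
```

```text
(no output)
```

View pics/crop1.png

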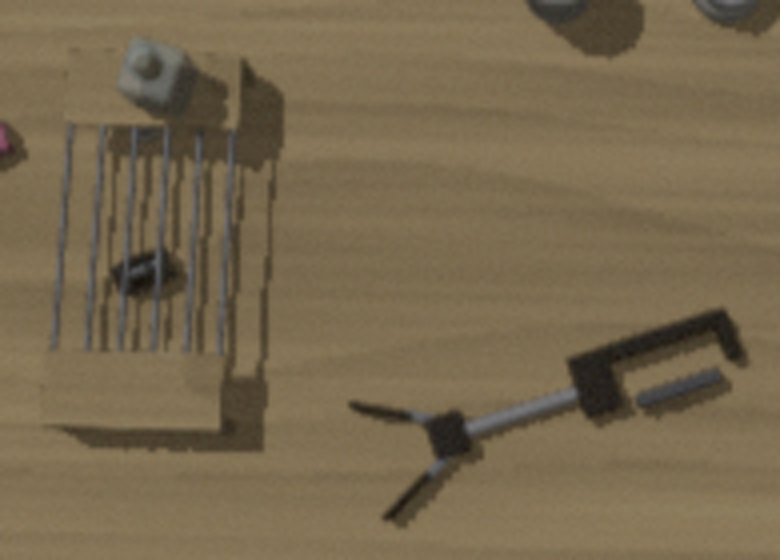

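The crop (4x, offset 175,150) shows the riser top corners at about (65,48), (240,58), (222,428) and (42,425). The clip blob is at (142,271), the shaft runs from (470,430) to (575,397), the fixed bar's outer edge from (570,360) to (722,310), and the head is at (451,436).

```bash
python3 - <<'E'
from h import *
import pickle
t=pickle.load(open("top.pkl","rb"));s=pickle.load(open("scene.pkl","rb"))
C=lambda u,v,z:onz(t,(u-1.5)/4+175,(v-1.5)/4+150,z).round(4)
print("riser",[C(*p,.06)[:2] for p in((65,48),(240,58),(222,428),(42,425))])
for n,p in dict(sh1=(475,428,.018),sh2=(575,397,.018),head=(451,434,.03),bar1=(570,360,.032),bar2=(722,310,.032),jawLtip=(390,520,.026),jawRtip=(352,404,.026),trg1=(640,402,.03),trg2=(720,374,.03),pf=(146,65,.15)).items(): print(n,C(*p)[:2])
def dark(c,u0,u1,v0,v1,th):
    h=c["frame"][v0:v1,u0:u1].astype(int);m=((h.max(2)<th)&(h.max(2)-h.min(2)<22)).astype(np.uint8)
    n,l,st,ce=cv2.connectedComponentsWithStats(m);k=1+st[1:,4].argmax();ys,xs=np.where(m)
    i=max(range(1,n),key=lambda i:st[i,4]);mi=(l==i).astype(np.uint8)
    (cx,cy),wh,a=cv2.minAreaRect(np.argwhere(mi)[:,::-1].astype(np.float32))
    print("dark",st[i],ce[i]+[u0,v0],(cx+u0,cy+v0),wh,a);return np.argwhere(m)[:,::-1]+[u0,v0]
a=dark(t,198,225,208,228,60);print([(z,onz(t,*a.mean(0),z).round(4)[:2]) for z in(0,.02,.036)])
b=dark(s,425,458,235,260,60);print([(z,onz(s,*b.mean(0),z).round(4)[:2]) for z in(0,.02,.036)])
pts=np.array([onz(t,*p,.02)[:2] for p in a]);w,v=np.linalg.eigh(np.cov(pts.T));print("axis",v[:,1],np.sqrt(w))
# bowl rim ellipse
f=t["frame"][200:255,370:425].astype(int);m=((f.min(2)>110)).astype(np.uint8)
n,l,st,ce=cv2.connectedComponentsWithStats(m);i=1+st[1:,4].argmax();print("bowl",st[i],onz(t,st[i][0]+st[i][2]/2-.5+370,st[i][1]+st[i][3]/2-.5+200,.03))
cv2.imwrite("pics/crop2.png",cv2.resize(s["frame"][190:320,370:500,::-1],None,fx=4.5,fy=4.5,interpolation=cv2.INTER_CUBIC))
E
```

```text
riser [array([0.7167, 0.3657]), array([0.7119, 0.2251]), array([0.417 , 0.2231]), array([0.4159, 0.3626])]
sh1 [0.4241 0.0294]
sh2 [ 0.4508 -0.0497]
head [0.4183 0.0475]
bar1 [ 0.479 -0.045]
bar2 [ 0.5219 -0.1652]
jawLtip [0.3501 0.0934]
jawRtip [0.4402 0.1272]
trg1 [ 0.4472 -0.1013]
trg2 [ 0.471  -0.1644]
pf [0.6818 0.2784]
dark [ 8  5  8 11 57] [209.78947368 218.45614035] (209.5, 218.0) (10.0, 7.0) 90.0
[(0, array([0.544 , 0.3044])), (0.02, array([0.5413, 0.2997])), (0.036, array([0.5392, 0.296 ]))]Traceback (most recent call last):
  File "<stdin>", line 14, in <module>
  File "<stdin>", line 9, in dark
ValueError: attempt to get argmax of an empty sequence
```

```bash
python3 - <<'E'
from h import *
import pickle
t=pickle.load(open("top.pkl","rb"));s=pickle.load(open("scene.pkl","rb"))
C=lambda u,v,z:onz(t,(u-1.5)/4+175,(v-1.5)/4+150,z).round(4)
for p in((70,125,53,350),(102,127,89,350),(133,127,121,350),(166,127,154,350),(199,130,187,350),(232,133,220,350)):
    a,b=C(*p[:2],.0575),C(*p[2:],.0575);print("wire",a[:2],b[:2],(b-a)[1]/(b-a)[0])
f=t["frame"][205:232,198:228].astype(int);print(f.max(2))
m=(f.max(2)<62);a=np.argwhere(m)[:,::-1]+[198,205]
g=t["frame"][200:255,370:425].astype(int);m=((g.min(2)>100)).astype(np.uint8)
n,l,st,ce=cv2.connectedComponentsWithStats(m);i=1+st[1:,4].argmax();print("bowl",st[i],onz(t,st[i][0]+st[i][2]/2-.5+370,st[i][1]+st[i][3]/2-.5+200,.03))
cv2.imwrite("pics/crop2.png",cv2.resize(s["frame"][190:320,370:500,::-1],None,fx=4.5,fy=4.5,interpolation=cv2.INTER_CUBIC))
E
```

```text
wire [0.6543 0.358 ] [0.4744 0.3589] -0.005002779321845536
wire [0.6533 0.3324] [0.4751 0.3308] 0.008978675645342259
wire [0.6539 0.3077] [0.4758 0.3058] 0.010668163952835244
wire [0.6546 0.2814] [0.4764 0.28  ] 0.007856341189674283
wire [0.6528 0.255 ] [0.477  0.2542] 0.004550625711035396
wire [0.651  0.2286] [0.4777 0.2285] 0.0005770340450085919
[[107  83 117 120  88  83 120 124 104  89 120 124  94 112 124 125 119  96
  106 122  87  87 124 128 117 103  95 122  92  86]
 [109  85 116 121  86  83 118 120 105  77 119 120  95 117 126 124 107  91
  105 118  89  82 124 131 111  98  92 119  87  86]
 [105  81 118 120  86  82 119 120 102  79 114 120  94 118 124 122 103  87
  105 119  88  81 119 124 113  98 102 119  90  86]
 [105  82 115 123  92 108 123 126 107  86 118 124  96 118 124 127 105  83
  112 122  84  83 121 124 114  95 105 120  85  87]
 [100  87 117 118  90 118 126 119 110  85 121 122  90 119 125 123 103  82
  119 124  87  85 118 124 104  91 100  94  83 111]
 [ 99  90 119 121  89 118 123 124 103  84 117 119  89 118 124 126 104  81
  115 120  86  82 119 121 104  87  98  81  80 118]

[... 1990 characters left out ...]
 104 118]
 [ 96 113  81  78 112 117 106  97  87 115 117  89 113 119 116 107  87 116
  119  87 114 119 116 102  87 107  94  82 114 121]
 [102 115  83  77 119 123 103  94  87 117 116  91 116 121 119 107  87 115
  114  88 116 120 121 102  80 114  85  82 114 122]
 [110 119  85  85 116 121 107  97  97 120 118  93 115 122 120 104  84 115
  101  82 117 121 122 100  79 112  85  82 116 124]
 [115 119  84  77 114 118 110  94 101 118 115  90 116 119 116 103  86 111
   84  79 115 122 120 101  86 111  83  81 115 120]
 [117 120  86  78 113 120 104  92  99 117 115  92 114 121 103 101  84 114
   83  83 113 119 120 108  89 112  85  81 117 122]]
bowl [ 11   9  34  33 666] [ 0.5323494  -0.30080969  0.03      ]
```

View pics/crop2.png

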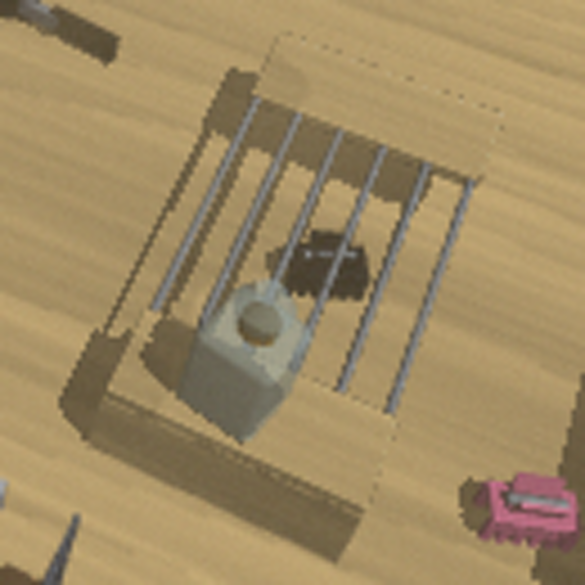

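The riser is confirmed from its wires (26 mm apart, yaw about 0). In the scene crop the clip silhouette runs from about (270,232) to (370,298), with its pin at (305,252)–(355,255).

```bash
python3 - <<'E'
from h import *
import pickle
t=pickle.load(open("top.pkl","rb"));s=pickle.load(open("scene.pkl","rb"))
C=lambda u,v,z:onz(t,(u-1.5)/4+175,(v-1.5)/4+150,z).round(4)
S=lambda u,v,z:onz(s,(u-1.75)/4.5+370,(v-1.75)/4.5+190,z).round(4)
for th in(50,58,66):
    m=(t["frame"][208:228,200:222].max(2)<th).astype(np.uint8);m=cv2.morphologyEx(m,cv2.MORPH_CLOSE,np.ones((3,4)))
    p=np.argwhere(m)[:,::-1]+[200,208];w=np.array([onz(t,*q,.02)[:2] for q in p]).astype(np.float32)
    e,v=np.linalg.eigh(np.cov(w.T));print(th,len(p),cv2.minAreaRect(w),w.mean(0),v[:,1],np.sqrt(e*12))
for th in(45,55,65):
    m=(s["frame"][238:260,428:455].max(2)<th).astype(np.uint8);p=np.argwhere(m)[:,::-1]+[428,238]
    if len(p): print(th,len(p),p.min(0),p.max(0),[onz(s,*p.mean(0),z)[:2].round(4) for z in(0,.015,.02)])
print("pin top",C(130,275,.03),C(160,262,.03),"pin scene",S(305,252,.03),S(355,255,.03))
E
```

```text
50 96 ((0.5420872569084167, 0.2968180775642395), (0.026838108897209167, 0.04495775327086449), 25.120052337646484) [0.5420026  0.29529995] [-0.2883867   0.95751403] [0.02450984 0.0416168 ]
58 115 ((0.5428922772407532, 0.29501569271087646), (0.028049223124980927, 0.04880780354142189), 28.598676681518555) [0.5421821 0.2965965] [-0.27991306  0.96002535] [0.02699465 0.0457387 ]
66 134 ((0.5425280332565308, 0.2954009771347046), (0.03161429613828659, 0.05142960697412491), 25.113311767578125) [0.54184484 0.2957366 ] [-0.23672629  0.97157638] [0.02946336 0.04767295]
pin top [0.5386 0.3092 0.03  ] [0.5497 0.2858 0.03  ] pin scene [0.5493 0.2876 0.03  ] [0.5371 0.3138 0.03  ]
```

```bash
R='{"travel":[0.0204,0.0266,-0.004],"rot":[0,0,0.1023],"jaw":0.085}'; python3 -m inch '[{"travel":[0.0204,0.0266,-0.004],"rot":[0,0,0.1023],"jaw":0.085},{"travel":[0.0204,0.0266,-0.004],"rot":[0,0,0.1023],"jaw":0.085},{"travel":[0.0204,0.0266,-0.004],"rot":[0,0,0.1023],"jaw":0.085},{"travel":[0.0204,0.0266,-0.004],"rot":[0,0,0.1023],"jaw":0.085},{"travel":[0.0204,0.0266,-0.004],"rot":[0,0,0.1023],"jaw":0.085},{"travel":[0.0204,0.0266,-0.004],"rot":[0,0,0.1023],"jaw":0.085},{"travel":[0.0204,0.0266,-0.004],"rot":[0,0,0.1023],"jaw":0.085},{"travel":[0.0204,0.0266,-0.004],"rot":[0,0,0.1023],"jaw":0.085}]' 40
python3 -m inch '[{"travel":[0.0204,0.0266,-0.004],"rot":[0,0,0.1023],"jaw":0.085},{"travel":[0.0204,0.0266,-0.004],"rot":[0,0,0.1023],"jaw":0.085},{"travel":[0.0204,0.0266,-0.004],"rot":[0,0,0.1023],"jaw":0.085},{"travel":[0.0204,0.0266,-0.004],"rot":[0,0,0.1023],"jaw":0.085},{"travel":[0.0204,0.0266,-0.004],"rot":[0,0,0.1023],"jaw":0.085},{"travel":[0.0204,0.0266,-0.004],"rot":[0,0,0.1023],"jaw":0.085},{"travel":[0.0204,0.0266,-0.004],"rot":[0,0,0.1023],"jaw":0.085},{"travel":[0.0204,0.0266,-0.004],"rot":[0,0,0.1023],"jaw":0.085}]'
```

```text
time_s: 1.1
ee_pos: [0.3164, -0.3406, 0.199]
ee_rot: [-0.0, 0.855, 0.519, -0.0]
ft_force: [-0.3, -1.1, -0.3]
grip_width: 0.0851
grasp_force: 0.0
time_s: 2.1
ee_pos: [0.4796, -0.1278, 0.167]
ee_rot: [-0.0, 0.578, 0.816, -0.0]
ft_force: [0.3, -1.0, -0.2]
grip_width: 0.085
grasp_force: 0.0
```

```bash
cat >> h.py <<'E'
from scipy.spatial.transform import Rotation as R
def wrist():
    s=arm.state();c=arm.read_camera("wrist");q=s["ee_rot"]
    T=np.eye(4);T[:3,:3]=R.from_quat([q[1],q[2],q[3],q[0]]).as_matrix();T[:3,3]=s["ee_pos"]
    c["T"]=T@np.array(c["T_tool_cam"]);return c
E
python3 - <<'E'
from h import *
import pickle
c=wrist();pickle.dump(c,open("w1.pkl","wb"));im=c["frame"][:,:,::-1].copy()
th=.335;X=np.array([-np.sin(th),np.cos(th),0]);Y=np.array([-np.cos(th),-np.sin(th),0]);O=np.array([.479,-.128,0])
for x,y,z in[(48,-28,32),(-48,-28,32),(35,28,32),(-35,28,32),(78,0,22),(120,0,22),(0,0,0)]:
    u,v=proj(c,O+X*x/1e3+Y*y/1e3+[0,0,z/1e3]);print(x,y,round(u),round(v))
    if abs(u)<1e4: cv2.circle(im,(int(u),int(v)),3,(0,0,255),1)
print(c["T_tool_cam"])
cv2.imwrite("pics/w1.png",im)
E
```

```text
48 -28 349 130
-48 -28 345 238
35 28 280 146
-35 28 283 225
78 0 314 91
120 0 314 34
0 0 314 177
[[-1.22386942e-03  9.45667365e-01  3.25133415e-01  8.45681977e-02]
 [ 9.99999240e-01  1.20640525e-03  2.55311856e-04  1.05557577e-03]
 [-1.50802568e-04  3.25133480e-01 -9.45668122e-01 -1.42497490e-01]
 [ 0.00000000e+00  0.00000000e+00  0.00000000e+00  1.00000000e+00]]
```

View pics/w1.png

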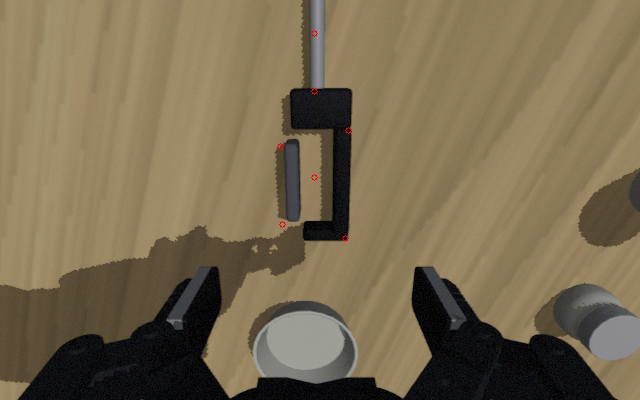

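The wrist view shows the grip frame at columns 286–351 and rows 90–239. The reacher lies about 4 mm further forward and is nearly centred, so I'll lower onto it.

```bash
python3 -m inch '[{"travel":[0,0.002,-0.03],"rot":[0,0,0],"jaw":0.085},{"travel":[0,0.002,-0.03],"rot":[0,0,0],"jaw":0.085},{"travel":[0,0,-0.03],"rot":[0,0,0],"jaw":0.085},{"travel":[0,0,-0.03],"rot":[0,0,0],"jaw":0.085},{"travel":[0,0,-0.02],"rot":[0,0,0],"jaw":0.085},{"travel":[0,0,-0.015],"rot":[0,0,0],"jaw":0.085},{"travel":[0,0,-0.009],"rot":[0,0,0],"jaw":0.07},{"travel":[0,0,0],"rot":[0,0,0],"jaw":0.06}]' 40
python3 -m inch '[{"travel":[0,0,0],"rot":[0,0,0],"jaw":0.052},{"travel":[0,0,0],"rot":[0,0,0],"jaw":0.052},{"travel":[0,0,0],"rot":[0,0,0],"jaw":0.052},{"travel":[0,0,0],"rot":[0,0,0],"jaw":0.052},{"travel":[0,0,0],"rot":[0,0,0],"jaw":0.052},{"travel":[0,0,0],"rot":[0,0,0],"jaw":0.052},{"travel":[0,0,0],"rot":[0,0,0],"jaw":0.052},{"travel":[0,0,0],"rot":[0,0,0],"jaw":0.052}]'
```

```text
time_s: 3.15
ee_pos: [0.479, -0.1247, 0.0031]
ee_rot: [-0.0, 0.579, 0.815, -0.0]
ft_force: [0.1, -0.2, -0.0]
grip_width: 0.0599
grasp_force: 0.0
time_s: 4.15
ee_pos: [0.4798, -0.1247, 0.004]
ee_rot: [0.001, 0.579, 0.815, 0.0]
ft_force: [2.4, 1.5, 7.3]
grip_width: 0.0523
grasp_force: 7.9
```

```bash
python3 -m inch '[{"travel":[0,0,0],"rot":[0,0,0],"jaw":0.062},{"travel":[0,0,0],"rot":[0,0,0],"jaw":0.062},{"travel":[0,0,0.004],"rot":[0,0,0],"jaw":0.062},{"travel":[0,0,0],"rot":[0,0,0],"jaw":0.052},{"travel":[0,0,0],"rot":[0,0,0],"jaw":0.052},{"travel":[0,0,0],"rot":[0,0,0],"jaw":0.052},{"travel":[0,0,0],"rot":[0,0,0],"jaw":0.052},{"travel":[0,0,0],"rot":[0,0,0],"jaw":0.052}]' 40
python3 - <<'E'
from h import *
import pickle
t=pickle.load(open("top.pkl","rb"))
print("tumbler rim",onz(t,313.6,141.6,.09),"cream",onz(t,357,145.5,.05))
E
```

```text
time_s: 5.15
ee_pos: [0.4803, -0.1245, 0.008]
ee_rot: [0.001, 0.579, 0.815, 0.001]
ft_force: [2.8, 2.3, 12.3]
grip_width: 0.0526
grasp_force: 8.3
tumbler rim [ 0.78372001 -0.02628464  0.09      ] cream [ 0.78652007 -0.16694834  0.05      ]
```

```bash
python3 -m inch '[{"travel":[0.01,0,0.0015],"rot":[0,0,0],"jaw":0.052},{"travel":[0.025,0,0],"rot":[0,0,0],"jaw":0.052},{"travel":[0.025,0,0],"rot":[0,0,0],"jaw":0.052},{"travel":[0.025,0,0],"rot":[0,0,0],"jaw":0.052},{"travel":[0.025,0,0],"rot":[0,0,0],"jaw":0.052},{"travel":[0.025,0,0],"rot":[0,0,0],"jaw":0.052},{"travel":[0.025,0,0],"rot":[0,0,0],"jaw":0.052},{"travel":[0.015,0,0],"rot":[0,0,0],"jaw":0.052}]' 40
python3 -m inch '[{"travel":[0,0.01,0],"rot":[0,0,0],"jaw":0.052},{"travel":[0,0.015,0],"rot":[0,0,0],"jaw":0.052},{"travel":[0,0.02,0],"rot":[0,0,0],"jaw":0.052},{"travel":[0,0.02,0],"rot":[0,0,0],"jaw":0.052},{"travel":[0,0.02,0],"rot":[0,0,0],"jaw":0.052},{"travel":[0,0.02,0],"rot":[0,0,0],"jaw":0.052},{"travel":[0,0.012,0],"rot":[0,0,0],"jaw":0.052},{"travel":[0,0.004,0],"rot":[0,0,0],"jaw":0.052}]'
python3 - <<'E'
from h import *
import pickle
c=arm.read_camera("top");pickle.dump(c,open("t2.pkl","wb"));f=c["frame"][150:290,175:370,::-1]
cv2.imwrite("pics/t2.png",cv2.resize(f,None,fx=4,fy=4,interpolation=cv2.INTER_CUBIC));s=arm.state();print(s["ee_pos"],s["ee_rot"])
E
```

```text
time_s: 6.15
ee_pos: [0.6547, -0.1246, 0.0086]
ee_rot: [-0.0, 0.579, 0.815, 0.0]
ft_force: [-0.5, 0.0, -1.0]
grip_width: 0.052
grasp_force: 6.3
time_s: 7.15
ee_pos: [0.6541, -0.003, 0.0088]
ee_rot: [-0.0, 0.579, 0.815, -0.0]
ft_force: [0.3, -0.2, -1.4]
grip_width: 0.0522
grasp_force: 6.4
[ 0.65408916 -0.00303207  0.0087512 ] [-6.88962123e-05  5.79228357e-01  8.15165323e-01 -3.84315193e-05]
```

View pics/t2.png

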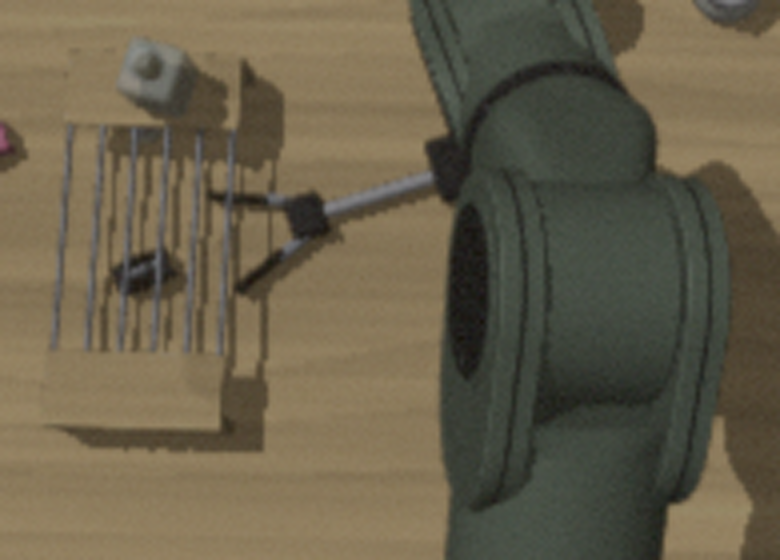

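The top view shows the jaws straddling the front wires, with tips at (215,197) and (242,290), head at (307,215) and clip at (145,271). I'll advance about 88 mm and offset slightly toward −y of the reacher for the squeeze.

```bash
python3 -m inch '[{"travel":[-0.002,0.008,0],"rot":[0,0,0],"jaw":0.052},{"travel":[-0.003,0.012,0],"rot":[0,0,0],"jaw":0.052},{"travel":[-0.004,0.015,0],"rot":[0,0,0],"jaw":0.052},{"travel":[-0.004,0.015,0],"rot":[0,0,0],"jaw":0.052},{"travel":[-0.004,0.014,0],"rot":[0,0,0],"jaw":0.052},{"travel":[-0.004,0.013,0],"rot":[0,0,0],"jaw":0.052},{"travel":[-0.003,0.008,0],"rot":[0,0,0],"jaw":0.052},{"travel":[0,0,0],"rot":[0,0,0],"jaw":0.052}]' 40
python3 - <<'E'
from h import *
import pickle
c=arm.read_camera("top");pickle.dump(c,open("t3.pkl","wb"));f=c["frame"][170:250,175:285,::-1]
cv2.imwrite("pics/t3.png",cv2.resize(f,None,fx=5,fy=5,interpolation=cv2.INTER_CUBIC))
E
```

```text
time_s: 8.2
ee_pos: [0.6299, 0.0819, 0.0088]
ee_rot: [-0.0, 0.579, 0.815, -0.0]
ft_force: [0.1, -0.8, -1.2]
grip_width: 0.0521
grasp_force: 6.4
```

View pics/t3.png

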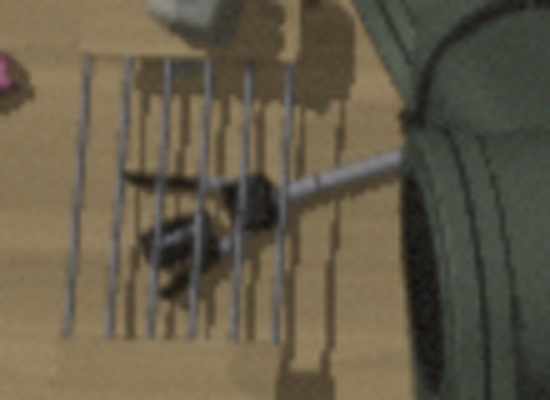

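The clip sits between the jaws, with head at (252,200), upper jaw tip at (130,178) and lower jaw tip at (170,290). It is nearer the lower jaw, as planned, so I'll squeeze.

```bash
python3 -m inch '[{"travel":[0,0,0],"rot":[0,0,0],"jaw":0.049},{"travel":[0,0,0],"rot":[0,0,0],"jaw":0.046},{"travel":[0,0,0],"rot":[0,0,0],"jaw":0.043},{"travel":[0,0,0],"rot":[0,0,0],"jaw":0.04},{"travel":[0,0,0.001],"rot":[0,0,0],"jaw":0.036},{"travel":[0,0,0],"rot":[0,0,0],"jaw":0.032},{"travel":[0,0,0],"rot":[0,0,0],"jaw":0.03},{"travel":[0,0,0],"rot":[0,0,0],"jaw":0.03}]' 40
python3 - <<'E'
from h import *
import pickle
c=arm.read_camera("top");pickle.dump(c,open("t4.pkl","wb"));f=c["frame"][170:250,175:285,::-1]
cv2.imwrite("pics/t4.png",cv2.resize(f,None,fx=5,fy=5,interpolation=cv2.INTER_CUBIC))
E
```

```text
time_s: 9.25
ee_pos: [0.6312, 0.0813, 0.0106]
ee_rot: [0.001, 0.58, 0.815, 0.001]
ft_force: [4.9, 1.3, 9.2]
grip_width: 0.0375
grasp_force: 41.8
```

View pics/t4.png

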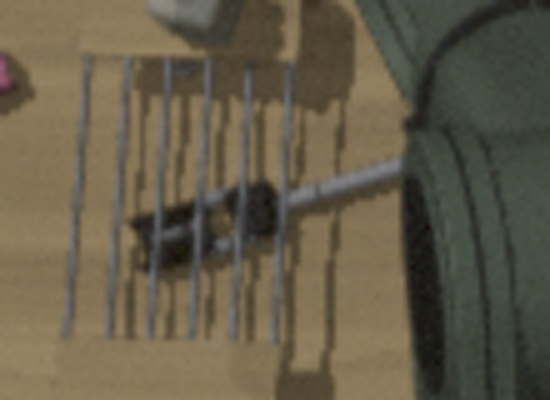

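The jaws are closed on the clip while it is still under the wires. I'll draw it straight out along −y, then toward −x.

```bash
python3 -m inch '[{"travel":[0,-0.008,0.001],"rot":[0,0,0],"jaw":0.03},{"travel":[0,-0.016,0],"rot":[0,0,0],"jaw":0.03},{"travel":[0,-0.022,0],"rot":[0,0,0],"jaw":0.03},{"travel":[0,-0.024,0],"rot":[0,0,0],"jaw":0.03},{"travel":[0,-0.024,0],"rot":[0,0,0],"jaw":0.03},{"travel":[0,-0.024,0],"rot":[0,0,0],"jaw":0.03},{"travel":[0,-0.024,0],"rot":[0,0,0],"jaw":0.03},{"travel":[0,-0.018,0],"rot":[0,0,0],"jaw":0.03}]' 40
python3 -m inch '[{"travel":[-0.008,-0.002,0],"rot":[0,0,0],"jaw":0.03},{"travel":[-0.015,-0.002,0],"rot":[0,0,0],"jaw":0.03},{"travel":[-0.018,-0.002,0],"rot":[0,0,0],"jaw":0.03},{"travel":[-0.018,-0.002,0],"rot":[0,0,0],"jaw":0.03},{"travel":[-0.018,-0.002,0],"rot":[0,0,0],"jaw":0.03},{"travel":[-0.015,0,0],"rot":[0,0,0],"jaw":0.03},{"travel":[-0.008,0,0],"rot":[0,0,0],"jaw":0.03},{"travel":[0,0,0],"rot":[0,0,0],"jaw":0.03}]'
```

```text
time_s: 10.3
ee_pos: [0.6297, -0.0811, 0.0108]
ee_rot: [-0.0, 0.58, 0.815, -0.0]
ft_force: [-0.1, 3.3, 3.5]
grip_width: 0.0376
grasp_force: 41.5
time_s: 11.3
ee_pos: [0.5296, -0.0885, 0.0108]
ee_rot: [-0.0, 0.579, 0.815, -0.0]
ft_force: [-1.2, 0.2, 0.6]
grip_width: 0.0377
grasp_force: 40.5
```

```bash
python3 -m inch '[{"travel":[-0.0015,-0.0005,0],"rot":[0,0,0],"jaw":0.041},{"travel":[-0.0015,-0.0005,0],"rot":[0,0,0],"jaw":0.044},{"travel":[-0.0015,-0.0005,0],"rot":[0,0,0],"jaw":0.048},{"travel":[-0.0015,-0.0005,0],"rot":[0,0,0],"jaw":0.052},{"travel":[0,0,0],"rot":[0,0,0],"jaw":0.052},{"travel":[0,0,0],"rot":[0,0,0],"jaw":0.052},{"travel":[0,0,0],"rot":[0,0,0],"jaw":0.053},{"travel":[0,0,0],"rot":[0,0,0],"jaw":0.053}]' 40
python3 - <<'E'
from h import *
import pickle
c=arm.read_camera("top");pickle.dump(c,open("t5.pkl","wb"));f=c["frame"][170:290,200:330,::-1]
cv2.imwrite("pics/t5.png",cv2.resize(f,None,fx=5,fy=5,interpolation=cv2.INTER_CUBIC))
E
```

```text
time_s: 12.3
ee_pos: [0.5241, -0.0907, 0.0108]
ee_rot: [-0.0, 0.579, 0.815, -0.0]
ft_force: [-0.3, 0.2, -1.3]
grip_width: 0.0532
grasp_force: 6.2
```

View pics/t5.png

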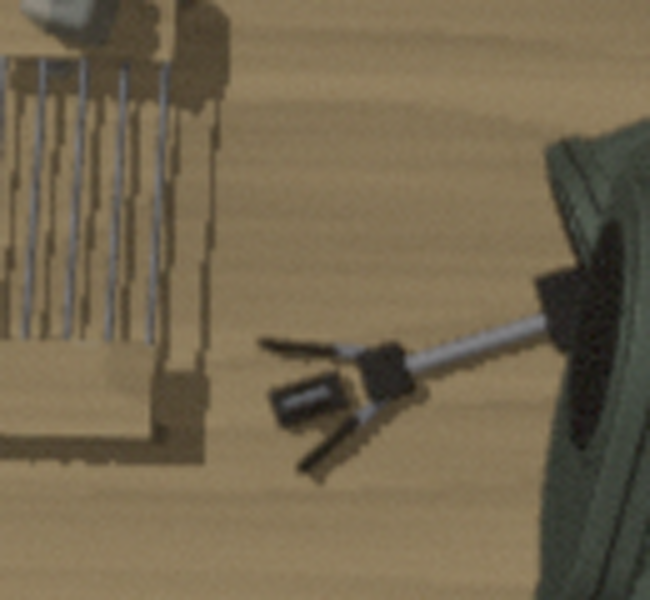

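The clip stands free at (307,400) on the open shelf between the open jaws. I'll back the reacher away.

```bash
python3 -m inch '[{"travel":[0.002,-0.006,0],"rot":[0,0,0],"jaw":0.053},{"travel":[0.004,-0.012,0],"rot":[0,0,0],"jaw":0.053},{"travel":[0.005,-0.014,0],"rot":[0,0,0],"jaw":0.053},{"travel":[0.005,-0.014,0],"rot":[0,0,0],"jaw":0.053},{"travel":[0.005,-0.014,0],"rot":[0,0,0],"jaw":0.053},{"travel":[0.004,-0.01,0],"rot":[0,0,0],"jaw":0.053},{"travel":[0.001,-0.003,-0.001],"rot":[0,0,0],"jaw":0.053},{"travel":[0,0,-0.001],"rot":[0,0,0],"jaw":0.053}]' 40
python3 -m inch '[{"travel":[0,0,-0.0005],"rot":[0,0,0],"jaw":0.056},{"travel":[0,0,0],"rot":[0,0,0],"jaw":0.06},{"travel":[0,0,0],"rot":[0,0,0],"jaw":0.07},{"travel":[0,0,0],"rot":[0,0,0],"jaw":0.08},{"travel":[0,0,0],"rot":[0,0,0],"jaw":0.08},{"travel":[0,0,0.02],"rot":[0,0,0],"jaw":0.08},{"travel":[0,0,0.05],"rot":[0,0,0],"jaw":0.08},{"travel":[0,0,0.055],"rot":[0,0,0],"jaw":0.08}]'
python3 - <<'E'
from h import *
import pickle
c=arm.read_camera("top");pickle.dump(c,open("t6.pkl","wb"));s=arm.read_camera("scene");pickle.dump(s,open("s6.pkl","wb"))
def clip(c,u0,u1,v0,v1,th,z):
    m=(c["frame"][v0:v1,u0:u1].max(2)<th).astype(np.uint8);n,l,st,ce=cv2.connectedComponentsWithStats(m)
    for i in range(1,n):
        if st[i,4]>15:
            p=np.argwhere(l==i)[:,::-1]+[u0,v0];w=np.array([onz(c,*q,z)[:2] for q in p]).astype(np.float32)
            e,v=np.linalg.eigh(np.cov(w.T));print(st[i],cv2.minAreaRect(w),w.mean(0),v[:,1],np.sqrt(e*12))
clip(c,248,282,235,268,60,.02)
u=(283-2)/5+200,(410-2)/5+170;v=(328-2)/5+200,(390-2)/5+170
print(onz(c,*u,.03),onz(c,*v,.03), proj(s,(.437,.137,.03)))
E
```

```text
time_s: 13.35
ee_pos: [0.5501, -0.1636, 0.0087]
ee_rot: [-0.0, 0.579, 0.815, 0.0]
ft_force: [-0.1, -0.2, -0.6]
grip_width: 0.0532
grasp_force: 6.2
time_s: 14.35
ee_pos: [0.5497, -0.1636, 0.1345]
ee_rot: [-0.001, 0.579, 0.815, -0.0]
ft_force: [1.1, -0.0, -0.9]
grip_width: 0.0797
grasp_force: 0.0
[ 7 10 15 10 74] ((0.4433872103691101, 0.13082562386989594), (0.0222979336977005, 0.04330773651599884), 19.90654945373535) [0.4428434  0.12999606] [-0.29088427  0.95675824] [0.02469412 0.04630093]
[0.43640422 0.14698508 0.03      ] [0.44975244 0.11903235 0.03      ] (np.float64(398.6646983549315), np.float64(198.23151890600963))
```

```bash
python3 -m inch '[{"travel":[-0.0134,0.0368,0],"rot":[0,0,0],"jaw":0.06},{"travel":[-0.0134,0.0368,0],"rot":[0,0,0],"jaw":0.06},{"travel":[-0.0134,0.0368,0],"rot":[0,0,0],"jaw":0.06},{"travel":[-0.0134,0.0368,0],"rot":[0,0,0],"jaw":0.06},{"travel":[-0.0134,0.0368,0],"rot":[0,0,0],"jaw":0.06},{"travel":[-0.0134,0.0368,0],"rot":[0,0,0],"jaw":0.06},{"travel":[-0.0134,0.0368,0],"rot":[0,0,0],"jaw":0.06},{"travel":[-0.0134,0.0368,0],"rot":[0,0,0],"jaw":0.06}]' 40
python3 - <<'E'
from h import *
import pickle
c=wrist();pickle.dump(c,open("w7.pkl","wb"))
u0,v0=proj(c,(.443,.131,.02));print(u0,v0)
m=(c["frame"][:260].max(2)<45).astype(np.uint8);n,l,st,ce=cv2.connectedComponentsWithStats(m)
for i in range(1,n):
    if st[i,4]>150:
        p=np.argwhere(l==i)[:,::-1];w=np.array([onz(c,*q,.03)[:2] for q in p]).astype(np.float32);e,v=np.linalg.eigh(np.cov(w.T))
        print(st[i],cv2.minAreaRect(w),v[:,1])
im=c["frame"][:,:,::-1].copy();cv2.circle(im,(int(u0),int(v0)),3,(0,0,255),1);cv2.imwrite("pics/w7.png",im)
E
```

```text
time_s: 15.45
ee_pos: [0.4424, 0.1318, 0.1332]
ee_rot: [-0.0, 0.579, 0.815, 0.0]
ft_force: [0.2, -0.1, -0.1]
grip_width: 0.0598
grasp_force: 0.0
315.26825427820256 196.49781129336708
[ 304  162   30   60 1292] ((0.4431665241718292, 0.1380920559167862), (0.022027768194675446, 0.04727165028452873), 18.44499397277832) [-0.30307349  0.95296719]
```

```bash
python3 -m inch '[{"travel":[0.0005,0.0015,-0.03],"rot":[0,0,0],"jaw":0.06},{"travel":[0.0005,0.0015,-0.03],"rot":[0,0,0],"jaw":0.06},{"travel":[0,0,-0.03],"rot":[0,0,0],"jaw":0.06},{"travel":[0,0,-0.02],"rot":[0,0,0],"jaw":0.06},{"travel":[0,0,-0.013],"rot":[0,0,0],"jaw":0.055},{"travel":[0,0,-0.006],"rot":[0,0,0],"jaw":0.04},{"travel":[0,0,0],"rot":[0,0,0],"jaw":0.03},{"travel":[0,0,0],"rot":[0,0,0],"jaw":0.026}]' 20
python3 -m inch '[{"travel":[0,0,0],"rot":[0,0,0],"jaw":0.02},{"travel":[0,0,0],"rot":[0,0,0],"jaw":0.016},{"travel":[0,0,0],"rot":[0,0,0],"jaw":0.014},{"travel":[0,0,0],"rot":[0,0,0],"jaw":0.014},{"travel":[0,0,0],"rot":[0,0,0],"jaw":0.014},{"travel":[0,0,0.01],"rot":[0,0,0],"jaw":0.014},{"travel":[0,0,0.025],"rot":[0,0,0],"jaw":0.014},{"travel":[0,0,0.04],"rot":[0,0,0],"jaw":0.014}]' 20
```

```text
time_s: 16.5
ee_pos: [0.4442, 0.1337, 0.0048]
ee_rot: [0.0, 0.579, 0.815, 0.0]
ft_force: [-0.0, -0.1, -0.4]
grip_width: 0.026
grasp_force: 0.0
time_s: 17.5
ee_pos: [0.4435, 0.1335, 0.0803]
ee_rot: [-0.0, 0.579, 0.815, -0.001]
ft_force: [0.5, 0.6, 0.5]
grip_width: 0.0236
grasp_force: 19.9
```

```bash
python3 -m inch '[{"travel":[0,0,0.03],"rot":[0,0,0],"jaw":0.014},{"travel":[0.008,-0.04,0.01],"rot":[0,0,0],"jaw":0.014},{"travel":[0.01,-0.05,0],"rot":[0,0,0],"jaw":0.014},{"travel":[0.01,-0.05,0],"rot":[0,0,0],"jaw":0.014},{"travel":[0.01,-0.05,0],"rot":[0,0,0],"jaw":0.014},{"travel":[0.01,-0.05,0],"rot":[0,0,0],"jaw":0.014},{"travel":[0.01,-0.05,0],"rot":[0,0,0],"jaw":0.014},{"travel":[0.008,-0.04,0],"rot":[0,0,0],"jaw":0.014}]' 20
python3 - <<'E'
from h import *
import pickle
def bowl(c,u0,u1,v0,v1,th,show):
    m=(c["frame"][v0:v1,u0:u1].min(2)>th).astype(np.uint8);n,l,st,ce=cv2.connectedComponentsWithStats(m);i=1+st[1:,4].argmax()
    p=np.argwhere(l==i)[:,::-1]+[u0,v0];h=cv2.convexHull(p.astype(np.float32));w=np.array([onz(c,*q[0],.03)[:2] for q in h]).astype(np.float32)
    print(show,th,st[i],cv2.minEnclosingCircle(w))
t=pickle.load(open("top.pkl","rb"));s=pickle.load(open("scene.pkl","rb"))
t6=pickle.load(open("t6.pkl","rb"));s6=pickle.load(open("s6.pkl","rb"))
for th in(95,110):
    bowl(t,370,425,200,255,th,"t0");bowl(t6,370,425,200,255,th,"t6");bowl(s,235,282,150,190,th,"s0");bowl(s6,235,282,150,190,th,"s6")
c=wrist();im=c["frame"];pickle.dump(c,open("w8.pkl","wb"));cv2.imwrite("pics/w8.png",im[:,:,::-1])
print(proj(c,(.532,-.301,.03)));bowl(c,150,500,0,330,120,"w")
E
```

```text
time_s: 18.5
ee_pos: [0.5097, -0.1987, 0.1201]
ee_rot: [0.0, 0.58, 0.815, -0.0]
ft_force: [0.6, -0.4, -0.3]
grip_width: 0.0234
grasp_force: 19.9
t0 95 [ 11   9  34  34 752] ((0.530285120010376, -0.30185264348983765), 0.05551765114068985)
t6 95 [ 32   9  14  24 111] ((0.5478115081787109, -0.33282074332237244), 0.04070654138922691)
s0 95 [   0    0   47   40 1781] ((0.5363796353340149, -0.3023364543914795), 0.12349788844585419)
s6 95 [   0    0   40   40 1085] ((0.5459968447685242, -0.3192942142486572), 0.11143290251493454)
t0 110 [ 15  14  26  26 531] ((0.5267859101295471, -0.29880639910697937), 0.042098935693502426)
t6 110 [32 10 13 23 36] ((0.5461830496788025, -0.3328114151954651), 0.03924407809972763)
s0 110 [  0   0  41  29 745] ((0.5197485685348511, -0.3354438543319702), 0.08697643876075745)
s6 110 [  5   8  29  21 323] ((0.5364775061607361, -0.307797372341156), 0.05501386150717735)
(np.float64(300.1181407718987), np.float64(323.070435827349))
w 120 [237   0  17  62 802] ((0.5193600654602051, -0.0742083191871643), 0.01747637428343296)
```

```bash
python3 -m inch '[{"travel":[0.0075,-0.035,0],"rot":[0,0,0],"jaw":0.014},{"travel":[0.0075,-0.035,0],"rot":[0,0,0],"jaw":0.014},{"travel":[0.0075,-0.034,0],"rot":[0,0,0],"jaw":0.014},{"travel":[0,0,-0.015],"rot":[0,0,0],"jaw":0.014},{"travel":[0,0,-0.02],"rot":[0,0,0],"jaw":0.014},{"travel":[0,0,-0.02],"rot":[0,0,0],"jaw":0.014},{"travel":[0,0,-0.015],"rot":[0,0,0],"jaw":0.014},{"travel":[0,0,-0.013],"rot":[0,0,0],"jaw":0.014}]' 20
python3 -m inch '[{"travel":[0,0,-0.008],"rot":[0,0,0],"jaw":0.014},{"travel":[0,0,-0.007],"rot":[0,0,0],"jaw":0.014},{"travel":[0,0,-0.005],"rot":[0,0,0],"jaw":0.014},{"travel":[0,0,-0.003],"rot":[0,0,0],"jaw":0.014},{"travel":[0,0,-0.0015],"rot":[0,0,0],"jaw":0.014},{"travel":[0,0,-0.0015],"rot":[0,0,0],"jaw":0.014},{"travel":[0,0,0],"rot":[0,0,0],"jaw":0.014},{"travel":[0,0,0],"rot":[0,0,0],"jaw":0.014}]' 20
```

```text
time_s: 19.55
ee_pos: [0.5324, -0.3, 0.0359]
ee_rot: [-0.0, 0.579, 0.815, 0.0]
ft_force: [0.5, 0.4, -0.4]
grip_width: 0.0233
grasp_force: 19.9
time_s: 20.55
ee_pos: [0.5324, -0.3003, 0.0104]
ee_rot: [0.0, 0.579, 0.815, -0.0]
ft_force: [-0.1, 0.4, -0.9]
grip_width: 0.0236
grasp_force: 19.9
```

```bash
python3 -m inch '[{"travel":[0,0,-0.0005],"rot":[0,0,0],"jaw":0.014},{"travel":[0,0,-0.0005],"rot":[0,0,0],"jaw":0.014},{"travel":[0,0,0],"rot":[0,0,0],"jaw":0.014},{"travel":[0,0,0],"rot":[0,0,0],"jaw":0.024},{"travel":[0,0,0],"rot":[0,0,0],"jaw":0.026},{"travel":[0,0,0],"rot":[0,0,0],"jaw":0.03},{"travel":[0,0,0],"rot":[0,0,0],"jaw":0.036},{"travel":[0,0,0],"rot":[0,0,0],"jaw":0.036}]' 20
python3 -m inch '[{"travel":[0,0,0.01],"rot":[0,0,0],"jaw":0.036},{"travel":[0,0,0.02],"rot":[0,0,0],"jaw":0.036},{"travel":[0,0,0.03],"rot":[0,0,0],"jaw":0.036},{"travel":[0,0,0.04],"rot":[0,0,0],"jaw":0.036},{"travel":[0,0,0.04],"rot":[0,0,0],"jaw":0.036},{"travel":[-0.04,-0.04,0.03],"rot":[0,0,0],"jaw":0.036},{"travel":[-0.05,-0.03,0.02],"rot":[0,0,0],"jaw":0.036},{"travel":[-0.05,-0.03,0.02],"rot":[0,0,0],"jaw":0.036}]' 20
python3 - <<'E'
from h import *
import pickle
t=arm.read_camera("top");s=arm.read_camera("scene")
a=cv2.resize(t["frame"][150:290,175:425],(800,448));b=cv2.resize(s["frame"][140:225,230:425],None,fx=2,fy=2)
cv2.imwrite("pics/fin.png",np.vstack([a,np.hstack([b,np.zeros((b.shape[0],800-b.shape[1],3),np.uint8)])])[:600,:,::-1])
E
```

```text
time_s: 21.55
ee_pos: [0.5324, -0.3003, 0.0092]
ee_rot: [-0.0, 0.579, 0.815, -0.0]
ft_force: [0.1, 0.7, 0.2]
grip_width: 0.0357
grasp_force: 0.0
time_s: 22.55
ee_pos: [0.3917, -0.4001, 0.2207]
ee_rot: [0.001, 0.579, 0.815, -0.0]
ft_force: [0.7, -1.1, 0.1]
grip_width: 0.036
grasp_force: 0.0
```

View pics/fin.png

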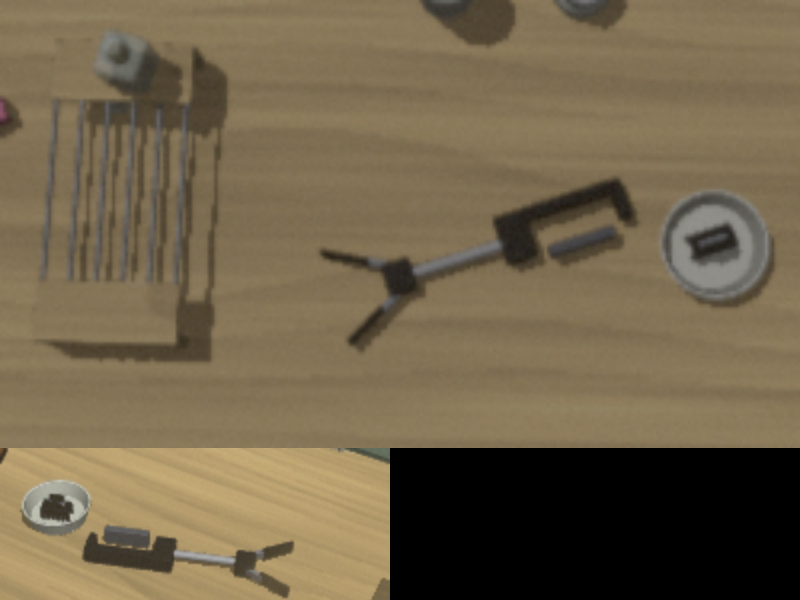

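The final view shows the clip standing in the bowl at (712,241). The reacher lies flat with its trigger free and jaws open, and its tips at (325,253) are clear of the riser. Nothing else has moved.

```bash
python3 -c "
from station import arm
print(arm.close_job())"
```

```text
the job is handed in; nothing more can be done
None
```

The job is handed in at about 23 s of the allowed 61 s: the clip stands in the white ring bowl, and the reacher lies flat and clear of the riser with its trigger free; the bowl and the other items I could see were not disturbed.

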